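# Put the opened phone away in the dust box

## Task

Put the half-repaired phone away from the dust: with your fingertips push the pulled-out tray it lies in fully home into the low steel box, then swing the box's open door fully shut by pushing on its outside. Only push: do not grip or pull the tray or door, reach inside them, or touch or lift the phone, and leave everything else on the bench where it is.

Things in the scene. Friction and masses are not known exactly. Their poses are not given: they have to be found in the camera images.
- dust_box: the fixed grey steel box, 170 deep (x) x 180 wide (y) x 80 high mm, standing on the bench. Origin: centre of its underside. Its open front faces its own -x, towards the robot, at x = -85 mm; walls 6 mm. It stands at a different place and yaw each time (within about 0.3 rad); it does not move.
- tray (a joint): how far the tray is pulled out (m): 0 is fully home against its stop, its front then flush with the box's front edges; it is 0.07 to 0.12 at the start. It slides level along the box's x axis, with about 1 N of friction and some damping, and stays where it is left.
- tray_front (a point): middle of the outside of the tray's flat aluminium front panel, 38 mm above the bench. The panel is 158 mm wide (box y) and runs from 8 to 68 mm above the bench; the point's axes are those of the box, and the panel looks to -x. It has no handle. Behind it is the black inside of the tray, not to be touched by the fingers, its floor 11 mm above the bench.
- door (a joint): how far the box's door is swung open (rad): 0 is fully shut over the front, against its stop; about 1.57 is square to the front, and it starts at 1.65 to 1.95, beside the tray. Its friction at the hinge is about 0.06 N m, and it stays where it is left. Seen from above, it opens clockwise and shuts anticlockwise.
- door_hinge (a point): the door's upright hinge line, 2 mm above the bench, at the box's left front corner seen from the robot (box frame x = -87, y = +88 mm). Its axes turn with the door and equal the box's when it is shut: the flat door runs 176 mm from here along their -y; its outside faces their -x, 11 mm out from here. The door is 2 to 78 mm above the bench.
- door_outside (a point): point on the door's flat outside face, 115 mm from the hinge and 40 mm above the bench, a good place to push. Same axes as door_hinge: the outside faces -x, so push along +x. An upright aluminium strip, 10 mm proud, stands on the outside 165 to 173 mm from the hinge. The inside of the door has a black lining, not to be touched by the fingers.
- phone: the phone under repair, a black slab 66 x 136 x 9 mm (x, y, z), its back off, lying loose and flat in the tray, its long side across. Origin: centre of its underside.
- solvent: bystander: amber bottle, 48 mm across, 115 mm high, standing to the right of the box. Origin: centre of its foot.
- flux_jar: bystander: glass jar, 54 mm across, 60 mm high, standing to the left of the box. Origin: centre of its foot.
- driver: bystander: grey screwdriver, 150 mm long (its x), 26 mm thick, lying to the right. Origin: underside, middle of its length.
- tin: bystander: flat round tin, 60 mm across, 18 mm high, on the bench to the right of the tray. Origin: centre of its underside.
- stand: bystander: green plastic phone stand, 85 x 70 mm foot, about 85 mm high, to the left. Origin: centre of its underside.
- tape: bystander: ring of tape, 70 mm across, 18 mm high, lying to the left. Origin: centre of its underside.
- brush: bystander: small brush, 150 mm long (its x), 42 mm wide, lying to the right. Origin: underside, middle of its length.
- tweezers: bystander: steel tweezers, 110 mm long, 6 mm high, lying across the rear of the box's top, 80 mm above the bench. Origin: underside, middle.
Mind the look-alikes: they are no part of the job. There is more than one size of the phone; the one meant has the size given above.

How it is judged:
By the outcome, as a careful person would: the job done as asked, in the order asked, and still so for the second after the job is handed in, with the robot touching nothing.
It also fails if it takes over 53 s, if anything falls off the work surface, if the arm or the gripper's body presses on something with over 40 N, if the wrist force passes 120 N, or if a joint passes its speed limit or range.

## Robot

A 6-joint arm with a two-finger parallel gripper is mounted at the origin on the work surface. World frame = base frame: x ahead of the robot, y to its left, z up, the work surface at z = 0. Lengths are in mm, angles in rad, forces in N, time in s.
With the tool pointing down it reaches from about 350 to 975 mm from the base axis. Payload 7.1 kg.
Tool frame: the origin (TCP) lies midway between the tips of the shut fingers; the grasp point (between the pads) lies 19 mm behind it; z points along the fingers, y is the line along which they close (so a half turn about z gives the same grasp; the last joint's range is limited). The gripper opens to 88 mm and grips with 3 to 60 N. Pads are 20 mm wide; open, the fingers measure 115 mm over their backs; the gripper's body (75 mm by 178 mm) begins 61 mm behind the grasp point.
Start: joints at [1.22, 0.423, 1.63, -0, 1.089, -0.019], TCP at [203.559, 590.905, 200.675] pointing down, gripper open.
Joint ranges: [-3, 3], [-0.9, 2.11], [0.09, 2.58], [-1.31, 4.45], [0.11, 2.69], [-2.54, 2.54]. Speed limits (rad/s): [2.39, 2.39, 3.01, 3.14, 3.14, 3.14].

## Interface

Orientations are given as a rotation vector (axis times angle).
In Python, from workcell import get_obs, get_image, camera_params, close_job gives the robot as it stands.
- The arm moves only by the shell command python3 -m creep 'ROWS' [OPENING]. ROWS is a JSON object of lists of equal length, an entry for each row: "delta_pos": the shift along the tool's x, y, z in m, a list of three; "twist": the turn, a rotation vector about the tool's x, y, z in degrees, a list of three. A call has 1 to 20 rows; each row shifts and turns the commanded pose from where the row before left it, along the tool's axes as they then stand; what a row does not reach is not made up. A row lasts 1/12 s, in which the tool goes at most 41.7 mm and 7.16 degrees, less where a joint would pass 70% of its speed; a pose out of reach is approached as far as the arm can. A call with a gripper value outside its range is refused whole. OPENING is the opening, from 0 (shut) to 1 (fully open), set as the call begins (- or left out, the last holds). The fingers move at their own pace and stop on an object; the grip force is fixed at half the most. Time passes only in rows, so rows that do not move let the fingers close. It gives the time, the measured TCP pose, the force, the opening and the grip force at its end, in the units of the state.
- get_obs(): the state, without advancing time (a new reading comes with each control period).
- get_image(name): name is "side" or "top"; returns (picture, depth): 480x640x3 uint8, red, green, blue; 480x640 float32, mm along the optical axis (not along the pixel's ray), 0 where there is no reading.
- camera_params(name): a dict with "camera_matrix" (3x3 intrinsics, pixels), "extrinsics" (4x4, takes a point from camera to world coordinates). Camera axes: x right, y down, z forward; pixel columns grow to the right and rows downward; lengths in mm; the calibration is good to about 2 mm. A picture is of the moment at which its call begins. camera_params takes no time and is no camera call.
- close_job(): hands the job in; it is judged then, once.
The state is a dict: "t": time; "qpos": joint angles; "qvel": joint speeds; "joint_torque": joint torques, N m; "ee_pos": TCP position; "orientation": TCP orientation; "ft_force": force on the tool from outside, world axes, zero at the start; "moment": the same for the moment, N m; "width": finger opening in mm; "grasp_force": force on a finger pad.
Only numpy, scipy, OpenCV 4.12 (cv2) and the standard library are available. Lean on these libraries where they do the work, as an engineer would, in place of code of your own. Each camera call takes 0.05 s, during which the arm holds its last target. There are 200 camera calls.

## Working session

There is one attempt and no reset: what is moved stays moved. The work goes in short steps, Python scripts to look and compute and a shell command to move; the robot and the scene stay as the last step left them, time stands still between calls to the robot, and variables do not carry over. Pictures are saved under pics/ and viewed, at most 10 in all, crops included, and the job is handed in when it is done.

```bash
mkdir -p pics; cat > h.py <<'E'
import numpy as np, cv2
from workcell import *
def world(name, uv, depth):
    p=camera_params(name);K=np.array(p["camera_matrix"]);E=np.array(p["extrinsics"])
    uv=np.atleast_2d(uv).astype(float)
    r=np.c_[uv,np.ones(len(uv))]@np.linalg.inv(K).T
    return r, K, E
def deproj(name,uv,d):
    r,K,E=world(name,uv,d); P=r*np.asarray(d).reshape(-1,1)
    return P@E[:3,:3].T+E[:3,3]
def onplane(name,uv,z):
    r,K,E=world(name,uv,0); d=r@E[:3,:3].T; o=E[:3,3]
    return o+d*((z-o[2])/d[:,2:3])
E
python3 - <<'E'
from h import *
o=get_obs();print(o["t"],o["ee_pos"],o["orientation"],o["ft_force"],o["width"])
for n in("top","side"):
    im,d=get_image(n);cv2.imwrite(f"pics/{n}0.png",im[:,:,::-1]);np.savez(f"{n}0.npz",im=im,d=d)
    print(n,camera_params(n)["extrinsics"],camera_params(n)["camera_matrix"])
E
```

```text
0.0 [203.36943507 590.37910198 199.91698644] [-5.18688020e-01 -3.09822925e+00  2.29639273e-03] [-1.02077796  0.69512482 -0.24404544] 87.92013962290554
top [[ 1.47867339e-02 -9.99022182e-01  4.16657105e-02  4.99615279e+02]
 [-9.99586336e-01 -1.57974278e-02 -2.40332786e-02  2.09435982e+01]
 [ 2.46679895e-02 -4.12931012e-02 -9.98842515e-01  1.26813975e+03]
 [ 0.00000000e+00  0.00000000e+00  0.00000000e+00  1.00000000e+00]] [[550.24097469   0.         320.48308939]
 [  0.         550.24097469 236.24561792]
 [  0.           0.           1.        ]]
side [[ 7.14643967e-01 -3.69471169e-01  5.93948699e-01 -8.36334404e+01]
 [-6.99318958e-01 -3.58697116e-01  6.18295540e-01 -6.80849859e+02]
 [-1.53946902e-02 -8.57220762e-01 -5.14718922e-01  6.54576668e+02]
 [ 0.00000000e+00  0.00000000e+00  0.00000000e+00  1.00000000e+00]] [[500.17835073   0.         324.28137119]
 [  0.         500.17835073 244.84551916]
 [  0.           0.           1.        ]]
```

View pics/top0.png

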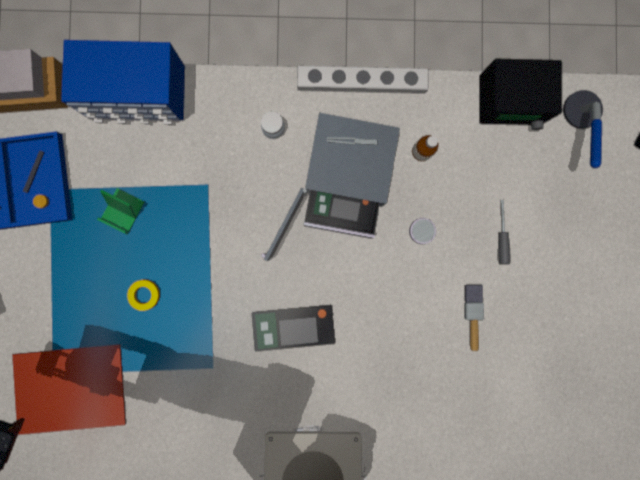

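View pics/side0.png

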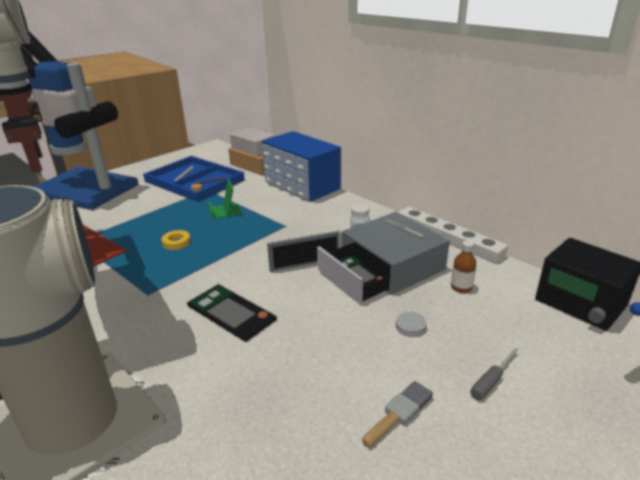

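The top view shows the box at (353,160), the tray front edge running from (305,233) to (376,238), and the open door from (303,190) to (267,258). The side view shows the same box at (395,250), with the panel at (342,275) and the door at (305,250). Next I'll measure them using depth and plane rays.

```bash
cat > meas.py <<'E'
from h import *
def run(tag,top,side):
    H=[]
    for n,(im,d) in (("top",top),("side",side)):
        v,u=np.mgrid[:480,:640]; uv=np.c_[u.ravel(),v.ravel()]
        P=deproj(n,uv,d.ravel()).reshape(480,640,3); P[d==0]=np.nan; H.append(P)
    T,S=H
    roi=np.zeros((480,640),bool); roi[100:275,255:412]=1
    m=(roi&(T[...,2]>55)&(T[...,2]<95)).astype(np.uint8)
    k=cv2.erode(m,np.ones((15,15)));k=cv2.dilate(k,np.ones((17,17)))&m
    c=max(cv2.findContours(k,0,2)[0],key=cv2.contourArea)
    q=cv2.boxPoints(cv2.minAreaRect(c)); zt=np.nanmedian(T[k>0][:,2]); print("boxtop z",zt,"px",q.round(1).tolist())
    w=onplane("top",q,80);print("corners",w[:,:2].round(1).tolist())
    print("sides",[np.linalg.norm(w[i]-w[i-1]).round(1) for i in range(4)],"centre",w.mean(0).round(1))
    r=m&(1-cv2.dilate(k,np.ones((5,5))))
    n,l,st,ce=cv2.connectedComponentsWithStats(r,connectivity=8)
    for i in range(1,n):
        if st[i,4]>15:
            vv,uu=np.where(l==i); pts=T[vv,uu]
            z=np.median(pts[:,2]); q2=cv2.boxPoints(cv2.minAreaRect(np.c_[uu,vv].astype(np.float32)))
            print("part",st[i].tolist(),"z",z.round(1),"z90",np.percentile(pts[:,2],90).round(1),onplane("top",q2,np.percentile(pts[:,2],80))[:,:2].round(0).tolist())
    return T,S
if __name__=="__main__":
    a=np.load("top0.npz");b=np.load("side0.npz")
    T,S=run("0",(a["im"],a["d"]),(b["im"],b["d"]))
    for n,M,pts in(("side",S,[(342,275),(330,265),(355,287),(400,235),(305,255),(280,262),(330,245)]),("top",T,[(353,170),(268,257),(301,192),(306,232),(340,235),(376,237)])):
        for u,v in pts: print(n,u,v,M[v,u].round(1))
    im=a["im"][80:280,240:430]; cv2.imwrite("pics/crop.png",cv2.resize(im[:,:,::-1],None,fx=3.8,fy=3,interpolation=2) if 0 else cv2.resize(im[:,:,::-1],None,fx=3,fy=3,interpolation=2))
E
python3 meas.py
```

```text
boxtop z 81.27156148065069 px [[304.3999938964844, 188.60000610351562], [318.6000061035156, 112.19999694824219], [399.79998779296875, 127.30000305175781], [385.6000061035156, 203.6999969482422]]
corners [[652.0, 28.7], [820.0, 0.4], [790.4, -177.7], [622.2, -148.2]]
sides [np.float64(179.4), np.float64(170.3), np.float64(180.5), np.float64(170.7)] centre [721.1 -74.2  80. ]
part [395, 127, 5, 5, 19] z 80.3 z90 82.3 [[790.0, -167.0], [791.0, -176.0], [782.0, -176.0], [782.0, -167.0]]
part [309, 154, 11, 13, 107] z 81.2 z90 83.6 [[701.0, 20.0], [727.0, 17.0], [725.0, -4.0], [699.0, -1.0]]
part [261, 170, 48, 91, 525] z 78.2 z90 82.1 [[502.0, 122.0], [693.0, 22.0], [683.0, 4.0], [493.0, 105.0]]
part [380, 173, 12, 32, 265] z 81.5 z90 84.3 [[689.0, -135.0], [689.0, -159.0], [621.0, -159.0], [621.0, -136.0]]
part [304, 221, 71, 17, 314] z 67.8 z90 71.6 [[573.0, 30.0], [583.0, 28.0], [557.0, -126.0], [548.0, -124.0]]
side 342 275 [562.9 -61.5  40.6]
side 330 265 [567.7 -19.9  45.1]
side 355 287 [ 555.4 -106.7   35.4]
side 400 235 [730.3 -84.8  80.7]
side 305 255 [571.8  67.3  31.3]
side 280 262 [514.4  90.3  27.9]
side 330 245 [624.5  36.9  48.6]
top 353 170 [694.4 -76.2  80.8]
top 268 257 [502.7 104.8  79.7]
top 301 192 [644.5  36.   80.1]
top 306 232 [561.7  24.    2.1]
top 340 235 [555.9 -54.4   3.9]
top 376 237 [ 552.6 -137.6    3.6]
```

View pics/crop.png

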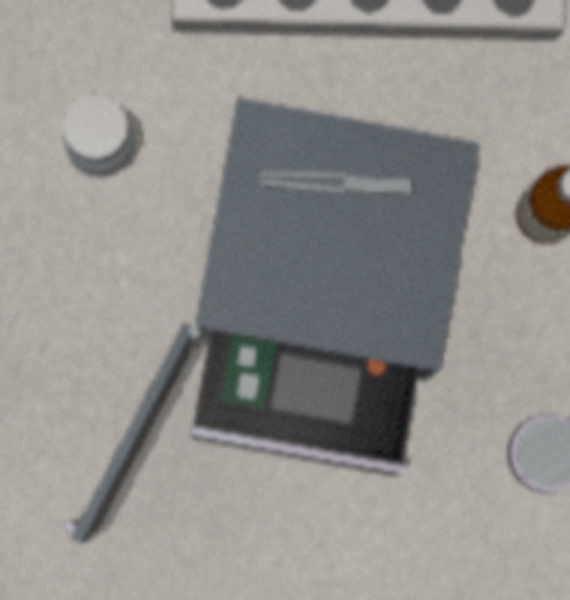

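The measurements agree:

| Item | Measured | Expected |
|---|---|---|
| Box top | 180 x 170 mm, z 81 | 180 x 170 mm, z 80 |
| Box yaw | about -0.167 rad | within about 0.3 rad |
| Box centre | (721, -74) | unknown |
| Tray | about 74 mm out | 70–120 mm |
| Door | about 1.92 rad open | 1.65–1.95 rad |

Now I'll move to a point in front of the tray, shutting the fingers on the way.

```bash
cat > goal.py <<'E'
import sys
from h import *
from scipy.spatial.transform import Rotation as R
# goal in box frame: x y z[mm], door angle a (tool yaw = box yaw - a); prints tool-frame delta
C=np.array([721,-74.]);yaw=-0.167
def tobox(p): c,s=np.cos(yaw),np.sin(yaw); return np.array([[c,s],[-s,c]])@(np.asarray(p)[:2]-C)
def toworld(b): c,s=np.cos(yaw),np.sin(yaw); return np.array([[c,-s],[s,c]])@np.asarray(b)+C
if __name__=="__main__":
    x,y,z,a=map(float,sys.argv[1:5]); o=get_obs()
    Rt=R.from_rotvec(o["orientation"]); p=np.array(o["ee_pos"])
    g=np.r_[toworld([x,y]),z]; th=yaw-a
    Rg=R.from_matrix(np.array([[-np.cos(th),-np.sin(th),0],[-np.sin(th),np.cos(th),0],[0,0,-1]]).T if 0 else np.c_[[-np.cos(th),-np.sin(th),0],[-np.sin(th),np.cos(th),0],[0,0,-1]])
    print("t",o["t"],"box",tobox(p).round(1),"z",p[2].round(1),"F",np.round(o["ft_force"],1),"w",round(o["width"],1))
    print("delta now-axes",Rt.inv().apply(g-p).round(1),"goal-axes",Rg.inv().apply(g-p).round(1),"twist",np.degrees((Rt.inv()*Rg).as_rotvec()).round(1))
E
python3 goal.py -219 0 200 0
python3 -m creep '{"delta_pos":[[0,0,0],[0,0,0],[-0.022,-0.0315,0],[-0.022,-0.0315,0],[-0.022,-0.0315,0],[-0.022,-0.0315,0],[-0.022,-0.0315,0],[-0.022,-0.0315,0],[-0.022,-0.0315,0],[-0.022,-0.0315,0],[-0.022,-0.0315,0],[-0.022,-0.0315,0],[-0.022,-0.0315,0],[-0.022,-0.0315,0],[-0.022,-0.0315,0],[-0.022,-0.0315,0],[-0.022,-0.0315,0],[-0.022,-0.0315,0],[-0.022,-0.0315,0],[0,0,0]],"twist":[[0,0,-4.7],[0,0,-4.7],[0,0,0],[0,0,0],[0,0,0],[0,0,0],[0,0,0],[0,0,0],[0,0,0],[0,0,0],[0,0,0],[0,0,0],[0,0,0],[0,0,0],[0,0,0],[0,0,0],[0,0,0],[0,0,0],[0,0,0],[0,0,0]]}' 0
python3 goal.py -219 0 42 0
```

```text
t 0.1 box [-620.9  569.1] z 200.0 F [ 0.2 -1.  -1.1] w 87.9
delta now-axes [-489.8 -495.5    0.6] goal-axes [-401.9 -569.1   -0. ] twist [-0.1 -0.  -9.4]
t: 1.77
ee_pos: [485.5, -4.4, 200.8]
orientation: [0.27, 3.128, -0.002]
ft_force: [-0.6, 0.4, -0.5]
width: 0.9
grasp_force: 0.0
t 1.7667 box [-243.8   29.4] z 200.8 F [-0.6  0.4 -0.5] w 0.9
delta now-axes [-24.5 -29.1 158.9] goal-axes [-24.8 -29.4 158.8] twist [-0.1  0.1 -0.3]
```

```bash
python3 -m creep '{"delta_pos":[[-0.012,-0.015,0.02],[-0.012,-0.015,0.03],[0,0,0.03],[0,0,0.03],[0,0,0.029],[0,0,0.02],[0,0,0],[0,0,0]],"twist":[[0,0,-0.3],[0,0,0],[0,0,0],[0,0,0],[0,0,0],[0,0,0],[0,0,0],[0,0,0]]}' 0
python3 goal.py -95 0 42 0; python3 - <<'E'
from h import *
im,d=get_image("side");cv2.imwrite("pics/s1.png",im[:,:,::-1][150:390,200:520].repeat(2,0).repeat(2,1))
E
```

```text
t: 2.43
ee_pos: [500.5, -32.7, 40.9]
orientation: [-0.254, -3.128, -0.0]
ft_force: [0.2, 0.1, -1.1]
width: 0.4
grasp_force: 0.0
t 2.4333 box [-224.3    4.1] z 40.9 F [ 0.2  0.1 -1.1] w 0.4
delta now-axes [-129.2   -4.7   -1.5] goal-axes [-129.3   -4.1   -1.1] twist [-0.  -0.2  0.3]
```

View pics/s1.png

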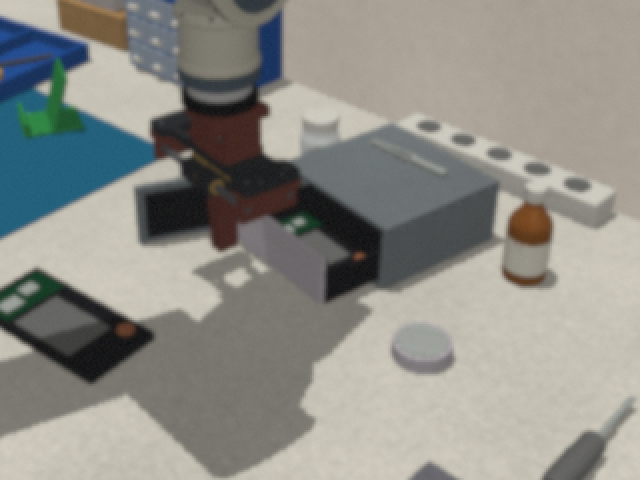

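The shut fingertips (crop 225,230) are upright just in front of the panel. I'll push slowly, since the phone lies loose in the tray.

```bash
python3 -m creep '{"delta_pos":[[-0.015,-0.002,0],[-0.015,-0.002,0],[-0.008,0,0],[-0.004,0,0],[-0.004,0,0],[-0.004,0,0],[-0.004,0,0],[-0.004,0,0],[-0.005,0,0],[-0.005,0,0],[-0.005,0,0],[-0.005,0,0],[-0.005,0,0],[-0.005,0,0],[-0.005,0,0],[-0.005,0,0],[-0.005,0,0],[-0.005,0,0],[-0.005,0,0],[-0.005,0,0]],"twist":[[0,0,0],[0,0,0],[0,0,0],[0,0,0],[0,0,0],[0,0,0],[0,0,0],[0,0,0],[0,0,0],[0,0,0],[0,0,0],[0,0,0],[0,0,0],[0,0,0],[0,0,0],[0,0,0],[0,0,0],[0,0,0],[0,0,0],[0,0,0]]}' 0
python3 goal.py -95 0 42 0
```

```text
t: 4.15
ee_pos: [617.9, -56.3, 41.6]
orientation: [-0.255, -3.131, 0.0]
ft_force: [-2.3, -1.6, -0.4]
width: 0.4
grasp_force: 0.6
t 4.15 box [-104.7    0.4] z 41.6 F [-2.3 -1.6 -0.4] w 0.4
delta now-axes [-9.7 -0.4 -0.4] goal-axes [-9.7 -0.4 -0.4] twist [-0.  -0.   0.3]
```

```bash
python3 -m creep '{"delta_pos":[[-0.003,0,0],[-0.002,0,0],[-0.002,0,0],[-0.001,0,0],[0,0,0]],"twist":[[0,0,0],[0,0,0],[0,0,0],[0,0,0],[0,0,0]]}' 0
python3 goal.py -95 0 42 0
python3 -m creep '{"delta_pos":[[-0.001,0,0],[-0.001,0,0],[0,0,0]],"twist":[[0,0,0],[0,0,0],[0,0,0]]}' 0
python3 goal.py -95 0 42 0
```

```text
t: 4.57
ee_pos: [625.6, -57.4, 41.7]
orientation: [0.255, 3.131, 0.0]
ft_force: [0.7, 0.5, -0.1]
width: 0.3
grasp_force: 0.0
t 4.5667 box [-96.8   0.6] z 41.7 F [ 0.7  0.5 -0.1] w 0.3
delta now-axes [-1.8 -0.6 -0.3] goal-axes [-1.8 -0.6 -0.3] twist [0.  0.  0.3]
t: 4.82
ee_pos: [626.8, -57.6, 41.7]
orientation: [-0.255, -3.13, -0.0]
ft_force: [-3.1, 0.6, 1.6]
width: 0.4
grasp_force: 1.5
t 4.8167 box [-95.6   0.6] z 41.7 F [-3.1  0.6  1.6] w 0.4
delta now-axes [-0.6 -0.6 -0.3] goal-axes [-0.6 -0.6 -0.3] twist [ 0.  -0.1  0.3]
```

```bash
python3 -m creep '{"delta_pos":[[-0.001,0,0],[-0.001,0,0],[0,0,0],[0,0,0]],"twist":[[0,0,0],[0,0,0],[0,0,0],[0,0,0]]}' 0
python3 goal.py -95 0 42 0
python3 -m creep '{"delta_pos":[[-0.001,0,0],[-0.001,0,0],[0,0,0]],"twist":[[0,0,0],[0,0,0],[0,0,0]]}' 0
python3 goal.py -95 0 42 0
```

```text
t: 5.15
ee_pos: [626.7, -57.5, 41.4]
orientation: [-0.254, -3.126, -0.001]
ft_force: [-9.0, 1.8, 7.0]
width: 0.6
grasp_force: 4.7
t 5.15 box [-95.7   0.6] z 41.4 F [-9.   1.8  7. ] w 0.6
delta now-axes [-0.7 -0.6 -0.6] goal-axes [-0.7 -0.6 -0.6] twist [-0.  -0.3  0.3]
t: 5.4
ee_pos: [626.6, -57.6, 41.3]
orientation: [-0.254, -3.122, -0.001]
ft_force: [-14.8, 3.0, 11.6]
width: 0.5
grasp_force: 7.8
t 5.4 box [-95.8   0.5] z 41.3 F [-14.8   3.   11.6] w 0.5
delta now-axes [-0.8 -0.5 -0.8] goal-axes [-0.8 -0.5 -0.7] twist [-0.  -0.5  0.3]
```

The tray has hit a hard stop with its front flush (contact at box x about -86, force rising to 15 N). I'll back off, rise and turn the tool for the door.

```bash
python3 -m creep '{"delta_pos":[[0.01,0,0],[0.02,0,0],[0.02,0,0],[0.01,0,-0.01],[0,0,-0.03],[0,0,-0.03],[0,0,-0.03],[0,0,0],[0,0,0]],"twist":[[0,0,0],[0,0,0],[0,0,0],[0,0,0],[0,0,0],[0,0,0],[0,0,0],[0,0,0],[0,0,0]]}' 0
python3 -m creep '{"delta_pos":[[0,0,0],[0,0,0],[0,0,0],[0,0,0],[0,0,0],[0,0,0],[0,0,0],[0,0,0],[0,0,0],[0,0,0],[0,0,0],[0,0,0],[0,0,0],[0,0,0],[0,0,0],[0,0,0],[0,0,0],[0,0,0]],"twist":[[0,0,6.5],[0,0,6.5],[0,0,6.5],[0,0,6.5],[0,0,6.5],[0,0,6.5],[0,0,6.5],[0,0,6.5],[0,0,6.5],[0,0,6.5],[0,0,6.5],[0,0,6.5],[0,0,6.5],[0,0,6.5],[0,0,6.5],[0,0,6.5],[0,0,6],[0,0,0]]}' 0
python3 goal.py -174 185 140 1.92
python3 - <<'E'
from h import *
import meas
t=get_image("top");s=get_image("side");meas.run("1",t,s)
cv2.imwrite("pics/t2.png",cv2.resize(t[0][80:280,240:430,::-1],None,fx=3,fy=3))
E
```

```text
t: 6.15
ee_pos: [573.9, -48.8, 143.7]
orientation: [0.255, 3.126, -0.0]
ft_force: [0.0, -1.3, -0.6]
width: 0.6
grasp_force: 0.0
t: 7.65
ee_pos: [571.3, -48.6, 140.1]
orientation: [-2.713, -1.582, 0.002]
ft_force: [-1.2, -0.4, -0.7]
width: 0.4
grasp_force: 0.0
t 7.65 box [-151.9    0.2] z 140.1 F [-1.2 -0.4 -0.7] w 0.4
delta now-axes [ 1.662e+02 -8.390e+01  1.000e-01] goal-axes [ 1.661e+02 -8.400e+01  1.000e-01] twist [-0.1  0.   0.1]
boxtop z 81.37389401684004 px [[307.6000061035156, 172.6999969482422], [318.6000061035156, 112.30000305175781], [399.70001220703125, 127.0], [388.70001220703125, 187.39999389648438]]
corners [[686.9, 22.4], [819.8, 0.5], [791.0, -177.5], [657.9, -154.7]]
sides [np.float64(179.4), np.float64(134.7), np.float64(180.3), np.float64(135.0)] centre [738.9 -77.3  80. ]
part [261, 112, 22, 22, 369] z 61.4 z90 64.7 [[822.0, 127.0], [823.0, 81.0], [776.0, 80.0], [775.0, 126.0]]
part [343, 117, 29, 9, 109] z 80.6 z90 84.0 [[792.0, -53.0], [810.0, -53.0], [811.0, -114.0], [793.0, -114.0]]
part [396, 127, 4, 10, 30] z 80.7 z90 83.0 [[790.0, -169.0], [790.0, -176.0], [771.0, -176.0], [771.0, -169.0]]
part [261, 156, 71, 105, 1022] z 80.0 z90 83.5 [[502.0, 122.0], [741.0, 7.0], [718.0, -40.0], [479.0, 75.0]]
```

View pics/t2.png

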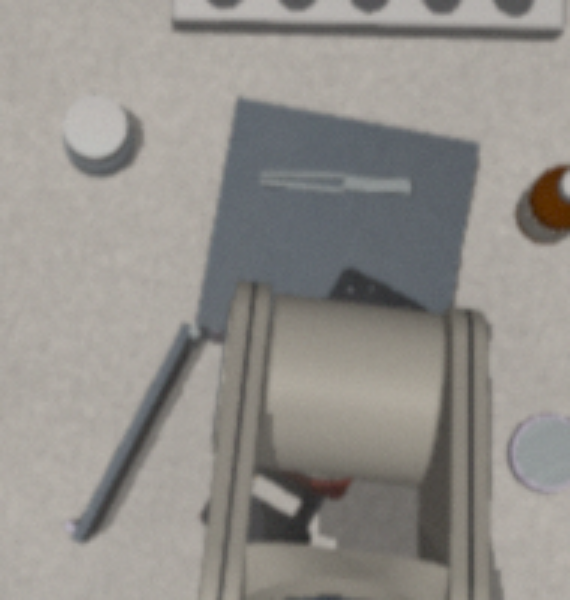

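The wrist covers the tray front in this view. The door, from (190,330) to (80,530) in the crop, and the tweezers haven't moved. Now over to the outside of the door, then down.

```bash
python3 -m creep '{"delta_pos":[[0.027,-0.014,0],[0.027,-0.014,0],[0.028,-0.014,0],[0.028,-0.014,0],[0.028,-0.014,0],[0.028,-0.014,0],[0,0,0.02],[0,0,0.03],[0,0,0.03],[0,0,0.018],[0,0,0],[0,0,0]],"twist":[[0,0,0],[0,0,0],[0,0,0],[0,0,0],[0,0,0],[0,0,0],[0,0,0],[0,0,0],[0,0,0],[0,0,0],[0,0,0],[0,0,0]]}' 0
python3 goal.py -174 185 42 1.92
python3 - <<'E'
from h import *
t=get_image("side")
cv2.imwrite("pics/s3.png",cv2.resize(t[0][150:350,200:460,::-1],None,fx=2.5,fy=2.5))
# planned TCP waypoints per 6 deg of closing: tool-frame step for arc about hinge
E
```

```text
t: 8.75
ee_pos: [579.2, 137.0, 42.6]
orientation: [-2.709, -1.589, 0.004]
ft_force: [-0.5, 0.0, 0.1]
width: 0.5
grasp_force: 0.0
t 8.75 box [-174.9  184.5] z 42.6 F [-0.5  0.   0.1] w 0.5
delta now-axes [0.8 0.7 0.6] goal-axes [0.8 0.7 0.6] twist [-0.1  0.1  0.4]
```

View pics/s3.png

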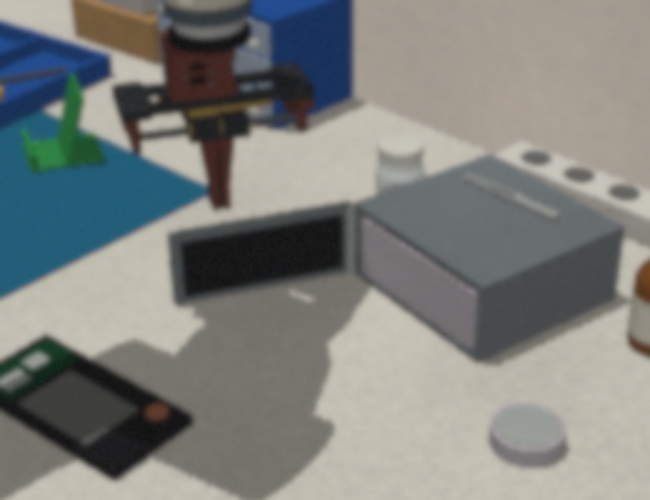

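The tray front is now flush in the box opening (crop 415,285), and the fingers stand outside the door (215,190). I'll touch the door, then sweep it round with the tool turning along with it.

```bash
python3 -m creep '{"delta_pos":[[-0.01,0,0],[-0.01,0,0],[-0.008,0,0],[-0.005,0,0],[-0.004,0,0],[-0.003,0,0],[-0.008,-0.0012,0],[-0.008,-0.0012,0],[-0.008,-0.0012,0],[-0.008,-0.0012,0],[-0.008,-0.0012,0],[-0.008,-0.0012,0],[-0.008,-0.0012,0],[-0.008,-0.0012,0],[-0.008,-0.0012,0],[-0.008,-0.0012,0],[0,0,0]],"twist":[[0,0,0],[0,0,0],[0,0,0],[0,0,0],[0,0,0],[0,0,0],[0,0,-4],[0,0,-4],[0,0,-4],[0,0,-4],[0,0,-4],[0,0,-4],[0,0,-4],[0,0,-4],[0,0,-4],[0,0,-4],[0,0,0]]}' 0
cat > arc.py <<'E'
import sys; from goal import *
o=get_obs(); p=tobox(o["ee_pos"])-[-87,88]
th=R.from_rotvec(o["orientation"]).as_matrix()[:,0]; ty=np.arctan2(-th[1],-th[0]); a=yaw-ty
c,s=np.cos(a),np.sin(a); print("t",o["t"],"tool angle a deg",np.degrees(a).round(1),"TCP in door frame",(np.array([[c,-s],[s,c]])@p).round(1),"F tool",R.from_rotvec(o["orientation"]).inv().apply(o["ft_force"]).round(1))
E
python3 arc.py
```

```text
t: 10.22
ee_pos: [533.5, 26.8, 43.8]
orientation: [2.003, 2.42, -0.0]
ft_force: [-0.3, 0.1, 0.5]
width: 0.2
grasp_force: 0.0
t 10.2167 tool angle a deg 69.6 TCP in door frame [ -21.3 -114.4] F tool [ 0.1 -0.2 -0.5]
```

```bash
python3 -m creep '{"delta_pos":[[-0.008,-0.0012,0],[-0.008,-0.0012,0],[-0.008,-0.0012,0],[-0.008,-0.0012,0],[-0.008,-0.0012,0],[-0.008,-0.0012,0],[-0.008,-0.0012,0],[-0.008,-0.0012,0],[-0.008,-0.0012,0],[-0.008,-0.0012,0],[-0.008,-0.0012,0],[-0.008,-0.0012,0],[-0.008,-0.0012,0],[-0.008,-0.0012,0],[-0.006,-0.001,0],[0,0,0]],"twist":[[0,0,-4],[0,0,-4],[0,0,-4],[0,0,-4],[0,0,-4],[0,0,-4],[0,0,-4],[0,0,-4],[0,0,-4],[0,0,-4],[0,0,-4],[0,0,-4],[0,0,-4],[0,0,-4],[0,0,-3],[0,0,0]]}' 0
python3 arc.py
python3 - <<'E'
from h import *
t=get_image("side")
cv2.imwrite("pics/s4.png",cv2.resize(t[0][150:350,200:460,::-1],None,fx=2.5,fy=2.5))
E
```

```text
t: 11.55
ee_pos: [591.3, -71.7, 43.8]
orientation: [0.555, 3.091, 0.0]
ft_force: [0.4, -0.0, 0.3]
width: 0.4
grasp_force: 0.0
t 11.55 tool angle a deg 10.8 TCP in door frame [ -20.5 -113.2] F tool [-0.3  0.1 -0.3]
```

View pics/s4.png

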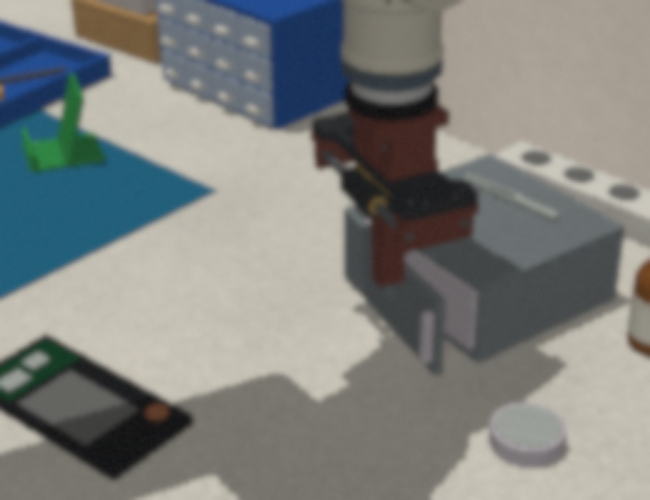

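The door (crop 395,290) is nearly shut, with the fingers on its outside. About 11° remain.

```bash
python3 -m creep '{"delta_pos":[[-0.004,-0.0006,0],[-0.004,-0.0006,0],[-0.004,-0.0006,0],[-0.004,-0.0006,0],[-0.004,-0.0006,0],[-0.001,0,0],[0,0,0],[0,0,0]],"twist":[[0,0,-2],[0,0,-2],[0,0,-2],[0,0,-2],[0,0,-2],[0,0,-0.8],[0,0,0],[0,0,0]]}' 0
python3 arc.py
python3 -m creep '{"delta_pos":[[-0.001,0,0],[-0.001,0,0],[-0.001,0,0],[0,0,0],[0,0,0]],"twist":[[0,0,0],[0,0,0],[0,0,0],[0,0,0],[0,0,0]]}' 0
python3 arc.py
```

```text
t: 12.27
ee_pos: [609.1, -79.8, 43.6]
orientation: [-0.263, -3.13, -0.0]
ft_force: [0.5, 0.3, 0.6]
width: 0.7
grasp_force: 0.0
t 12.2667 tool angle a deg 0.1 TCP in door frame [ -22.3 -112.3] F tool [-0.5  0.4 -0.6]
t: 12.68
ee_pos: [609.8, -80.0, 43.4]
orientation: [-0.261, -3.126, -0.001]
ft_force: [-8.3, 2.5, 5.3]
width: 0.6
grasp_force: 3.8
t 12.6833 tool angle a deg -0.0 TCP in door frame [ -21.7 -112.4] F tool [ 8.6  1.  -5.2]
```

```bash
python3 -m creep '{"delta_pos":[[-0.001,0,0],[-0.001,0,0],[0,0,0],[0,0,0]],"twist":[[0,0,0],[0,0,0],[0,0,0],[0,0,0]]}' 0
python3 arc.py
python3 -m creep '{"delta_pos":[[0.004,0,0],[0.01,0,0],[0.02,0,0],[0.02,0,0],[0.02,0,-0.02],[0.02,0,-0.03],[0.02,0,-0.03],[0.02,0,-0.03],[0.03,0,-0.03],[0,0,0],[0,0,0]],"twist":[[0,0,0],[0,0,0],[0,0,0],[0,0,0],[0,0,0],[0,0,0],[0,0,0],[0,0,0],[0,0,0],[0,0,0],[0,0,0]]}' 0
python3 - <<'E'
from h import *
s=get_image("side");t=get_image("top")
cv2.imwrite("pics/s5.png",np.hstack([cv2.resize(s[0][150:350,240:460,::-1],(396,360)),cv2.resize(t[0][100:300,240:460,::-1],(396,360))]))
v,u=np.mgrid[150:350,240:460];P=deproj("side",np.c_[u.ravel(),v.ravel()],s[1][150:350,240:460].ravel())
from goal import yaw,C
B=P.copy();d=P[:,:2]-C;c,q=np.cos(yaw),np.sin(yaw);B[:,0]=c*d[:,0]+q*d[:,1];B[:,1]=-q*d[:,0]+c*d[:,1]
m=(abs(B[:,0]+98)<25)&(B[:,2]>15)&(B[:,2]<70)
for y in range(-70,80,20):
    k=m&(abs(B[:,1]-y)<10);print(y,k.sum(),np.median(B[k,0]).round(1) if k.any() else None)
E
```

```text
t: 13.02
ee_pos: [609.8, -80.1, 43.2]
orientation: [-0.261, -3.122, -0.001]
ft_force: [-13.9, 2.3, 9.8]
width: 0.9
grasp_force: 6.7
t 13.0167 tool angle a deg -0.0 TCP in door frame [ -21.7 -112.5] F tool [14.2  0.  -9.7]
t: 13.93
ee_pos: [453.4, -54.0, 184.9]
orientation: [0.26, 3.126, -0.001]
ft_force: [0.1, 0.3, 0.0]
width: 0.7
grasp_force: 0.0
-70 84 -95.9
-50 128 -96.1
-30 131 -96.0
-10 115 -96.3
10 115 -96.0
30 110 -96.0
50 109 -96.0
70 101 -96.1
```

View pics/s5.png

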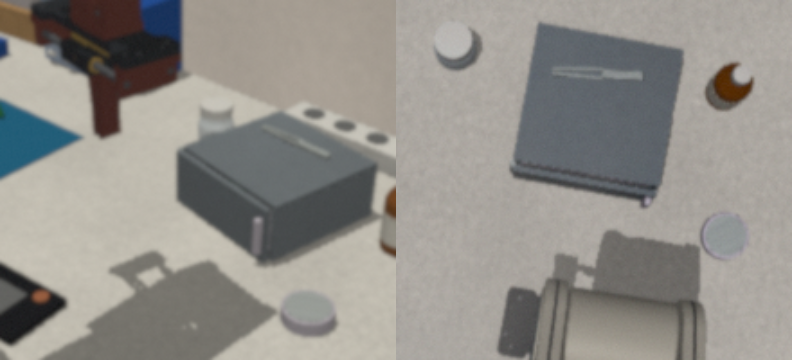

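The door lies flat over the front: its face is parallel to the box front within 0.4 mm across the width, and both views show it shut. The tweezers, jar, bottle and tin are still in place, and the arm is clear.

```bash
python3 -c "
from workcell import *
print(close_job())"
```

```text
the job is handed in; nothing more can be done
None
```

The job is handed in: I pushed the tray fully home, then pushed the door shut from its outside; both met firm stops, and nothing else in view had moved.

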